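Level the specimen stage, then hold the tweezer electrodes at the 12 mm gap

TASK

First level the little specimen stage by turning its levelling knob until the bubble sits between the two lines. Then take the tweezer electrodes off their rest, bring them down over the small white scaffold plug in the chamber so that one disc stands on each side with the plug midway between them, and squeeze them to the long 12 mm mark. The job finishes while you are still holding them there, the gap steady at 12 mm and nothing but the gripper carrying them; never touch the plug, and leave the other things on the bench where they are.

Things in the scene. Friction and masses are not known exactly. Their poses are not given: they have to be found in the camera images.
- stage: Levelling stage fixed to the bench: dark steel base plate 150 x 100 x 12 mm (x, y, z); origin at the centre of its underside, z up. An aluminium platform (114 x 110 x 8 mm, top 38 mm above the bench when level) is hinged on it along y at x = -45 mm, z = 34 mm; at x = +45 mm, y = 0 stands the levelling screw. Place and yaw (up to 26 degrees either way) differ from start to start.
- knob_grip (a point): Centre of the knurled dark steel knob on the levelling screw: 30 mm across, 20 mm tall, upright axis, 50 to 70 mm above the bench; nothing around it stands higher than 50 mm. Turns with 0.05 N m and stays put; it does not rise. Clockwise seen from above raises the platform's knob edge, 0.013 rad per rad of turn; 2.2 to 3.6 rad are needed at the start.
- platform (a joint): Tilt of the platform about its hinge in rad: 0 is level, positive when the knob's edge is high. It starts with the knob's edge low, between -0.047 and -0.028. Level enough is within 0.010 either way.
- vial (a point): Top middle of the glass level vial (a tube 9 mm thick and 44 mm long lying along the stage's x at y = +40 mm) on the platform. Two black lines 14 mm apart mark its middle. Its pale bubble, about 9 mm long, shifts 2.2 mm for each 0.01 rad towards the higher end; with the bubble midway between the lines the platform is level.
- plug (a point): Centre of the white scaffold plug: a cylinder 5 mm across and 10 mm tall, upright on a thin pin in the middle of a clear round chamber (40 mm across, rim 48 mm above the bench) centred at x = -20 mm, y = 0 of the stage; its centre is 51 mm above the bench when the platform is level; it moves with the platform. Fragile: it must not be touched.
- rest: Grey plastic instrument rest fixed to the bench, 160 x 80 mm; origin on the bench below the tweezers' finger grips, x towards the tips. A forked cradle at x = -111 to -87 mm (top 50 mm above the bench) holds their rear block, a gated bar across y at x = 26 to 34 mm (gates at y = +-35 mm, top 50 mm) carries the legs; between these the base is 8 mm thick. Place and yaw (up to 29 degrees) differ.
- tweezers: Tweezer electrodes, 180 mm long, 64 g (balanced 12 mm behind the grips), lying level on the rest: a black rear block (x = -112 to -82 mm, 20 x 14 mm) with two pins joins two sprung steel legs that close along y. Origin midway between the two black finger grips, 45 mm above the bench on the rest; x towards the tips, y left, z up. At the front the necks bend down: disc centres at x = +55 mm, z = -22 mm.
- grip (a point): Same point as the tweezers' origin, midway between the finger grips: flat ribbed black pads, each 26 mm long (x) and 12 mm high. Outside to outside they measure 39.4 mm when free and 26 mm, with their faces about parallel, at the 12 mm mark. The tip gap closes 1.65 mm per mm here. The legs spring open by themselves: about 0.45 N per mm of squeeze here, 6 N at the mark.
- scale (a point): Gap scale: a bare metal strip, 6 mm wide, across the top of the legs 25 mm in front of the finger grips, fixed to the right leg. The gap is 12 mm when the outer edge of the left leg lies under its one long thick line, where this point is; short fine lines: 0, 6, 18, 24, 30 and 36 mm.
- left_leg: The tweezers' left leg (on the +y side); origin at its root, 85 mm behind the finger grips and 4 mm left of the middle. Carries the left disc.
- right_leg: The tweezers' right leg; origin at its root, 85 mm behind the finger grips and 4 mm right of the middle. Carries the right disc and the gap scale.
- left_tip (a point): Centre of the inner face of the left disc (disc 10 mm across, 2 mm thick, upright, facing the other). The tip gap is the distance from here to right_tip: 34 mm when free, 12 mm wanted.
- right_tip (a point): Centre of the inner face of the right disc.
- media_bottle: Bystander: brown bottle with a blue cap, 56 mm across, 125 mm tall, between the stage and the rest, far side. Origin under it.
- dish_stack: Bystander: stack of three clear culture dishes, 59 mm across, 44 mm tall, between the stage and the rest. Origin under it.
- beaker: Bystander: small glass beaker, 52 mm across, 68 mm tall, between the stage and the rest, near side. Origin under it.
- plain_forceps: Bystander: plain straight steel forceps without discs, 125 mm long, lying in a steel tray at the right. Origin at its middle.
- tube_rack: Bystander: white rack with six blue-capped tubes, 70 x 160 mm, 114 mm tall, at the left. Origin under it.
- marker: Bystander: black marker pen lying at the right, 130 mm long, 14 mm thick. Origin under its middle.
- wash_bottle: Bystander: white plastic bottle, 68 mm across, 128 mm tall, at the near left. Origin under it.
- scaffold: The scaffold plug with its pin; origin at the plug's centre, the same point as plug.
There are look-alikes about, which are no part of the job. There is more than one size of the tweezers; the job needs the larger.

How it is judged:
By the outcome, as a careful person would: the job done as asked, in the order asked, and still so for the second after the job is handed in, while the arm keeps its last pose, push and grip.
It also fails if it takes over 72 s, if anything falls off the work surface, if the arm or the gripper's body presses on something with over 40 N, if the wrist force passes 120 N, or if a joint passes its speed limit or range.

ROBOT

A 7-joint arm with a two-finger parallel gripper is mounted at the origin on the work surface. World frame = base frame: x ahead of the robot, y to its left, z up, the work surface at z = 0. Lengths are in m, angles in rad, forces in N, time in s.
With the tool pointing down it reaches from about 0.425 to 0.925 m from the base axis. Payload 6.8 kg.
Tool frame: the origin (TCP) lies at the very end of the fingers, on their centre line; the grasp point (between the pads) lies 19 mm behind it; z points along the fingers, y is the line along which they close (so a half turn about z gives the same grasp; the last joint's range is limited). The gripper opens to 85 mm and grips with 20 to 120 N. Pads are 22 mm wide; open, the fingers measure 114 mm over their backs; the gripper's body (76 mm by 85 mm) begins 54 mm behind the grasp point. The pads swing forward as they close: fully open they stand 13 mm farther back than shut.
Start: joints at [-1.289, 0.477, 0.022, 1.555, -0.011, 1.109, -0.083], TCP at [0.257, 0.624, 0.231] pointing down, gripper open.
Joint ranges: [-2.96, 2.96], [-0.34, 2.1], [-1.41, 1.46], [0.24, 2.44], [-1.37, 4.51], [0.17, 1.92], [-2.96, 2.96]. Speed limits (rad/s): [2.39, 2.39, 3.14, 3.14, 3.14, 3.14, 3.14].

INTERFACE

Orientations are given as a rotation vector (axis times angle).
In Python, from bench import r gives the robot as it stands.
- The arm moves only by the tool play_rows, never from a script. Its argument "targets" is text: rows parted by semicolons, each of 5 numbers parted by spaces: the closure, from -1 (fully open) to 1 (shut), then the shift along the tool's x, y, z in m, then the turn about the tool's z in rad. In form: gripper dx dy dz spin; .... A call has 1 to 8 rows; each row is the pose to reach, as a shift and turn from the pose commanded when the call began, along the tool's axes at that moment; what a row does not reach only later rows make up. A row lasts 1/12 s, in which the tool goes at most 41.7 mm and 7.16 degrees, less where a joint would pass 70% of its speed; a pose out of reach is approached as far as the arm can. A call with a gripper value outside its range is refused whole. The fingers move at their own pace and stop on an object; "squeeze" is the grip in N (left out, the last holds). Time passes only in rows, so rows that repeat a pose let the fingers close. It gives the time, the measured TCP pose, the force, the opening and the grip force at its end, in the units of the state.
- r.get_obs(): the state, without advancing time (a new reading comes with each control period).
- r.grab_frame(name): name is "scene" or "side" or "wrist"; returns the picture (400x640x3 uint8, red, green, blue); there is no depth.
- r.camera_info(name): a dict with "fov_y" (degrees; the focal length in pixels is half the picture's height over the tangent of half this angle, whatever the lens; pixels are square), "cx", "cy" (the principal point, pixels), "k1" (the pictures are not rectified: a ray, as slopes to the right and down, at radius r is drawn at 1 + k1 r^2 times it, then the intrinsics apply), "position" and "rotation" of the camera in the world. Camera axes: x right, y down, z forward; pixel columns grow to the right and rows downward; lengths in m; the calibration is good to about 2 mm. A picture is of the moment at which its call begins: read the wrist's pose just before it. camera_info takes no time and is no camera call; for the wrist camera it gives the pose at the moment of the call.
- r.hand_in(): hands the job in; it is judged then, once.
The state is a dict: "clock": time; "joints": joint angles; "qvel": joint speeds; "tau": joint torques, N m; "tcp_pos": TCP position; "orientation": TCP orientation; "contact_force": force on the tool from outside, world axes, zero at the start; "moment": the same for the moment, N m; "grip_width": finger opening in m; "gripper_force": force on a finger pad.
Only numpy, scipy, OpenCV 4.12 (cv2) and the standard library are available. Lean on these libraries where they do the work, as an engineer would, in place of code of your own. Each camera call takes 0.05 s, during which the arm holds its last target. There are 200 camera calls.

## Working session

There is one attempt and no reset: what is moved stays moved. The work goes in short steps, Python scripts to look and compute and a tool call to move; the robot and the scene stay as the last step left them, time stands still between calls to the robot, and variables do not carry over. Pictures are saved under pics/ and viewed, at most 10 in all, crops included, and the job is handed in when it is done.

Besides the shell and the picture viewer there is one more tool, called after "Emit:" as name(argument=value, ...) on one line, values as JSON. play_rows: Moves the arm, as the interface text tells. Its arguments: {"type":"object","properties":{"targets":{"type":"string"},"squeeze":{"type":"number"}},"required":["targets"]}

```bash
ls; mkdir -p pics
cat > h.py <<'E'
import numpy as np, cv2
from scipy.spatial.transform import Rotation as R
from bench import r
def cam(n):
    c=r.camera_info(n); c['f']=200/np.tan(np.radians(c['fov_y'])/2)
    c['R']=np.array(c['rotation']); c['p']=np.array(c['position'])
    if c['R'].shape!=(3,3): c['R']=R.from_rotvec(c['R']).as_matrix() if c['R'].size==3 else R.from_quat(c['R']).as_matrix()
    return c
def ray(c,uv):
    K=np.array([[c['f'],0,c['cx']],[0,c['f'],c['cy']],[0,0,1.]])
    p=cv2.undistortPoints(np.array(uv,float).reshape(-1,1,2),K,np.array([c['k1'],0,0,0,0.])).reshape(-1,2)
    return np.c_[p,np.ones(len(p))]@c['R'].T
def onz(c,uv,z):
    d=ray(c,uv); return c['p']+d*((z-c['p'][2])/d[:,2])[:,None]
def proj(c,P):
    q=(np.atleast_2d(P)-c['p'])@c['R']; s=q[:,:2]/q[:,2:]
    s=s*(1+c['k1']*(s**2).sum(1))[:,None]; return s*c['f']+[c['cx'],c['cy']]
def save(n,img): cv2.imwrite('pics/'+n+'.png',img[...,::-1])
E
python3 - <<'E'
from h import *
o=r.get_obs()
for n in ['scene','side','wrist']:
    c=r.camera_info(n); print(n,c)
    im=r.grab_frame(n); np.save(n+'.npy',im); save(n+'0',im)
print(o)
E
```

```text
pics
scene {'fov_y': 46.194675735270955, 'cx': 308.9205037391448, 'cy': 189.86796943923952, 'k1': -0.08358477169847597, 'position': array([ 1.11860845, -0.41337761,  1.08683573]), 'rotation': array([-2.24480496, -1.1928127 ,  0.40775039])}
side {'fov_y': 44.37872043373158, 'cx': 323.35375147248476, 'cy': 198.893714358241, 'k1': -0.0698273479652195, 'position': array([-0.07065526, -0.80412772,  1.17478794]), 'rotation': array([-2.34062165,  0.69850071, -0.27612208])}
wrist {'fov_y': 58.313409288382466, 'cx': 323.2526530840705, 'cy': 201.174434465757, 'k1': -0.06640218382188443, 'position': array([0.19099642, 0.65033905, 0.37328398]), 'rotation': array([2.40566694, 1.6133316 , 0.22848294])}
{'clock': 0.0, 'joints': array([-1.28912756,  0.47778657,  0.02234177,  1.55642851, -0.01152414,
        1.10930054, -0.08311969]), 'qvel': array([-0.00109008, -0.00132727, -0.00084329,  0.00115216, -0.00118367,
       -0.00142929, -0.00014173]), 'tau': array([-1.27893032e-03, -5.96455586e+01,  1.60751291e+00, -2.81197983e+01,
        1.23906977e-02,  9.46240383e-03,  1.61713587e-05]), 'tcp_pos': array([0.25626958, 0.62383285, 0.2303445 ]), 'orientation': array([-6.08349152e-01, -3.08188575e+00,  2.79484668e-03]), 'contact_force': array([-0.41921913,  0.07081544,  0.07464551]), 'moment': array([-0.02034239,  0.01804065, -0.04260451]), 'gripper_force': 0.0, 'grip_width': 0.08540670810212418}
```

View pics/scene0.png

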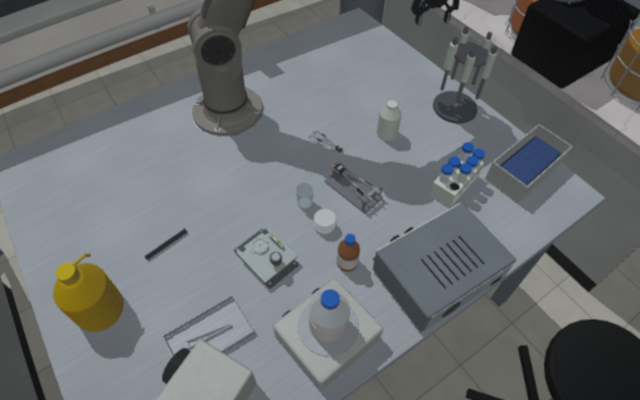

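View pics/side0.png

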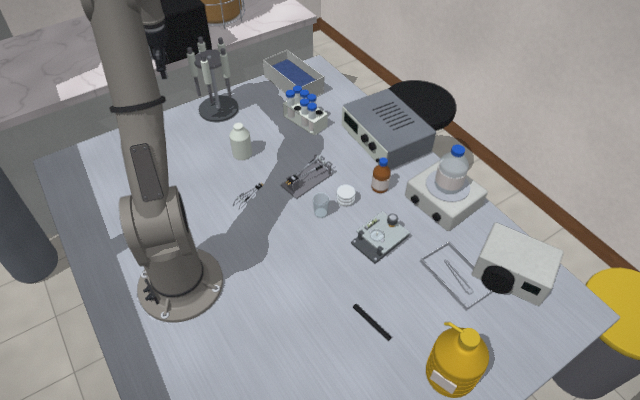

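The scene view shows the stage at about (267,256) with its knob at (276,258), and the rest with tweezers at (357,187). A smaller tweezer look-alike lies on the bench at (325,140), and plain forceps lie in the tray at (215,335). In the side view these are the stage at (380,237) with knob at (393,219), the rest at (308,177) and the small pair at (248,193).

Candidates:
- **Tweezers:** scene (357,187) on the rest is the larger pair and my choice. I reject the small pair at (325,140) and the forceps at (215,335).
- **Knob:** scene (276,258) on the stage. I reject the knobs on the instruments at (286,296) and (405,233).

Next is a close crop to check.

Run:
```python
from h import *
s=np.load('scene.npy'); d=np.load('side.npy')
def cr(im,x,y): return cv2.resize(im[y:y+60,x:x+80],(400,300),interpolation=cv2.INTER_CUBIC)
save('crop1',np.vstack([np.hstack([cr(s,228,226),cr(s,318,158)]),np.hstack([cr(d,342,203),cr(d,270,148)])]))
cs,cd=cam('scene'),cam('side')
for n,a,b,z in [('knob',(276,258),(393,219),.07),('rest',(357,187),(308,177),.045)]:
    print(n,onz(cs,[a],z),onz(cd,[b],z))
```

```text
knob [[ 0.60525607 -0.17258072  0.07      ]] [[ 0.59795964 -0.17947843  0.07      ]]
rest [[0.52795682 0.13891215 0.045     ]] [[0.49344566 0.11670346 0.045     ]]
```

View pics/crop1.png

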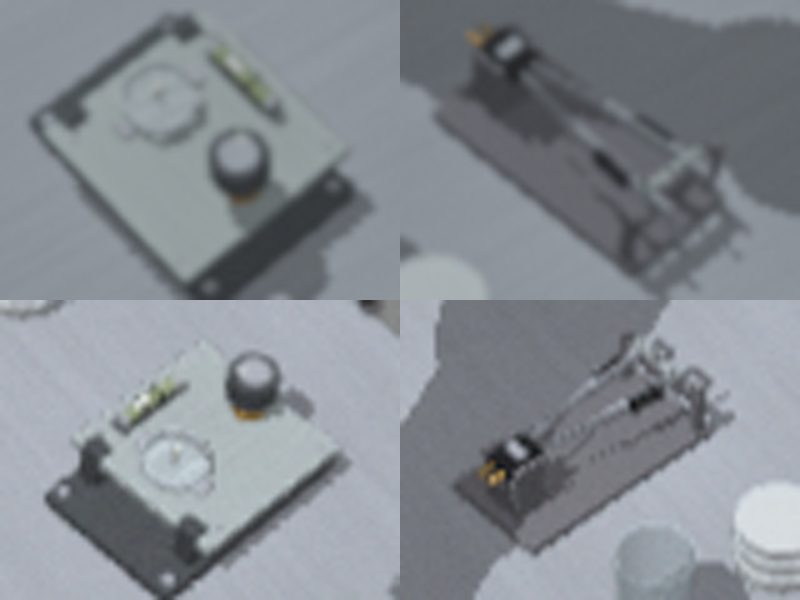

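The crop confirms the choice: a dark knurled knob on an orange screw at scene (276,256), the chamber at (260.6,246) and the vial at (277,241). The large tweezers have their rear block at (340.4,167.6) and finger grips at about (361,191.4) and (369,183.6). In the side view the knob top is at (392.6,216.6), the block at (293.6,178) and the right grip at (319,167.6).

Run:
```python
from h import *
cs,cd=cam('scene'),cam('side')
for n,a,b,z in [('knob',(276,255.8),(392.6,216.8),.07),('chamber',(260.6,246),(377.4,235.2),.048),('block',(340.4,167.6),(293.6,178),.052),('Rpad',(361,191.4),(319,167.6),.05),('Lpad',(369,183.6),None,.05)]:
    print(n,onz(cs,[a],z)[0].round(4),onz(cd,[b],z)[0].round(4) if b else '')
o=r.get_obs(); print(R.from_rotvec(o['orientation']).as_matrix().round(3))
c=cam('wrist');Rt=R.from_rotvec(o['orientation']).as_matrix()
print('cam in tool',Rt.T@(c['p']-o['tcp_pos']),(Rt.T@c['R']).round(3))
```

```text
knob [ 0.6    -0.1694  0.07  ] [ 0.6021 -0.1724  0.07  ]
chamber [ 0.5425 -0.1818  0.048 ] [ 0.536  -0.1893  0.048 ]
block [0.4493 0.1385 0.052 ] [0.4495 0.132  0.052 ]
Rpad [0.5492 0.1361 0.05  ] [0.5431 0.1288 0.05  ]
Lpad [0.5402 0.1714 0.05  ] 
[[-0.925  0.38  -0.   ]
 [ 0.38   0.925 -0.001]
 [-0.    -0.001 -1.   ]]
cam in tool [ 0.07045413 -0.00055938 -0.14287142] [[ 0.   -0.96 -0.28]
 [ 1.    0.    0.  ]
 [-0.   -0.28  0.96]]
```

Emit:
play_rows(targets="-1 -0.026 -0.025 0 0;-1 -0.05 -0.05 0 0;-1 -0.08 -0.075 0 0;-1 -0.105 -0.1 0 0;-1 -0.13 -0.125 0 0;-1 -0.155 -0.15 0 0;-1 -0.18 -0.175 0 0;-1 -0.207 -0.2 0 0")

```text
clock: 0.82
tcp_pos: [0.372, 0.3591, 0.2312]
orientation: [-0.607, -3.082, 0.0]
contact_force: [1.3, 1.1, 1.2]
grip_width: 0.0854
gripper_force: 0.0
```

Emit:
play_rows(targets="-1 -0.026 -0.025 0 0;-1 -0.05 -0.05 0 0;-1 -0.08 -0.075 0 0;-1 -0.105 -0.1 0 0;-1 -0.13 -0.125 0 0;-1 -0.155 -0.15 0 0;-1 -0.18 -0.175 0 0;-1 -0.207 -0.2 0 0")

```text
clock: 1.48
tcp_pos: [0.4874, 0.0955, 0.2313]
orientation: [-0.608, -3.082, -0.0]
contact_force: [1.3, 0.2, -0.4]
grip_width: 0.0856
gripper_force: 0.0
```

Emit:
play_rows(targets="-1 -0.026 -0.025 0 0;-1 -0.05 -0.05 0.01 0;-1 -0.08 -0.075 0.02 0;-1 -0.105 -0.1 0.03 0;-1 -0.13 -0.125 0.04 0;-1 -0.155 -0.15 0.04 0;-1 -0.18 -0.175 0.04 0;-1 -0.207 -0.2 0.04 0")

```text
clock: 2.15
tcp_pos: [0.6028, -0.168, 0.1907]
orientation: [-0.608, -3.081, -0.0]
contact_force: [0.4, 0.2, -0.5]
grip_width: 0.0854
gripper_force: 0.0
```

Run:
```python
from h import *
o=r.get_obs(); c=cam('wrist'); im=r.grab_frame('wrist'); np.save('w1.npy',im); save('w1',im)
import pickle; pickle.dump(c,open('w1.pkl','wb')); print(o['joints'].round(2),o['tcp_pos'])
print(proj(c,[[.601,-.171,.07],[.54,-.185,.048]]))
```

```text
[-0.12  0.46  0.4   1.74 -0.21  0.99  1.54] [ 0.60280988 -0.16798513  0.19068393]
[[319.35230878 192.72753068]
 [273.37229774 122.47216795]]
```

View pics/w1.png

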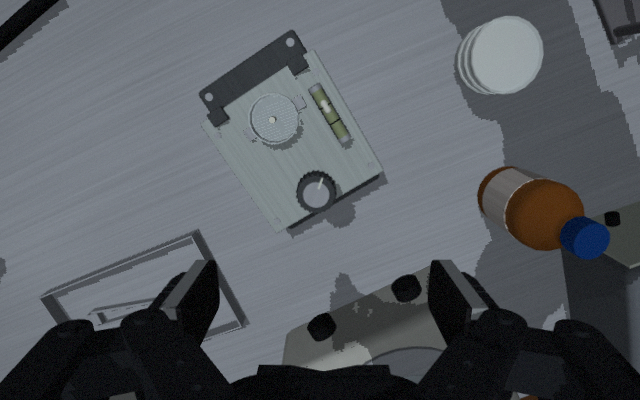

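The wrist view shows the knob at (316,192), the chamber with the white plug at (272,119), and the vial running from (316,88) to (348,138) with its bubble near the hinge end. I'll take finer measurements next.

Run:
```python
from h import *
import pickle; c=pickle.load(open('w1.pkl','rb')); im=np.load('w1.npy')
# rectify vial along axis
a,b=np.array([314.,84]),np.array([350.,142]); L=np.linalg.norm(b-a); u=(b-a)/L; n=np.array([-u[1],u[0]])
k=8; M=np.array([[u[0]/k,n[0]/k,a[0]-n[0]*12],[u[1]/k,n[1]/k,a[1]-n[1]*12]])
v=cv2.warpAffine(im,M,(int(L*k),24*k),flags=cv2.INTER_CUBIC|cv2.WARP_INVERSE_MAP)
kn=cv2.resize(im[165:220,285:350],None,fx=6,fy=6,interpolation=cv2.INTER_CUBIC)
ch=cv2.resize(im[85:150,240:305],None,fx=5,fy=5,interpolation=cv2.INTER_CUBIC)
W=np.zeros((540,740,3),np.uint8); W[:192,:v.shape[1]]=v; W[200:530,:390]=kn; W[200:525,400:725]=ch
save('w1c',W)
g=im[110:128,264:282].astype(int).min(2); 
hg=cv2.HoughCircles(cv2.medianBlur(cv2.cvtColor(kn,cv2.COLOR_RGB2GRAY),5),cv2.HOUGH_GRADIENT,1.5,100,param1=100,param2=40,minRadius=60,maxRadius=150)
print(hg[0]/6+[285,165,0])
for z in (.07,): print(onz(c,[[316,192]],z))
```

```text
[[316.375      195.125       12.80000019]]
[[ 0.59950416 -0.17313897  0.07      ]]
```

View pics/w1c.png

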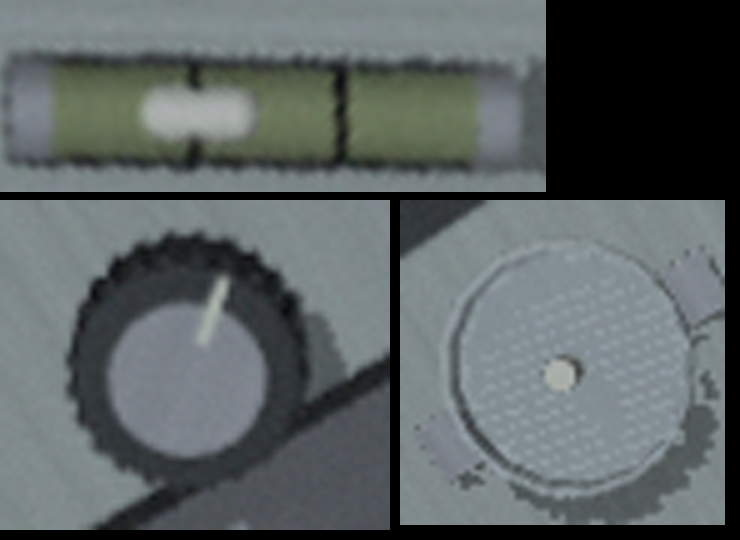

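The bubble centre sits 69 px from the middle of the lines, at 10.57 px/mm. That is 6.5 mm, so the tilt is about -0.030 and the knob needs about 2.3 rad clockwise. The knob-top centre is at (316.2,195) and the plug top at (272,119.6).

Run:
```python
from h import *
import pickle; c=pickle.load(open('w1.pkl','rb'))
k=onz(c,[[316.2,195]],.07)[0]; p=onz(c,[[272,119.6]],.0555)[0]; d=k-p
print(k,p,np.hypot(*d[:2]),np.degrees(np.arctan2(d[1],d[0])))
o=r.get_obs(); Rt=R.from_rotvec(o['orientation']).as_matrix(); print(Rt.T@(np.r_[k[:2],.046]-o['tcp_pos']))
```

```text
[ 0.6017429  -0.17390682  0.07      ] [ 0.53757083 -0.18394741  0.0555    ] 0.06495281813751333 8.892607161712716
[0.00440484 0.00227812 0.14548555]
```

Emit:
play_rows(targets="-1 0.004 0.002 0.03 0;-1 0.004 0.002 0.06 0;-1 0.004 0.002 0.09 0;-1 0.004 0.002 0.12 0;-1 0.004 0.002 0.14 0;-1 0.004 0.002 0.145 0;-1 0.004 0.002 0.145 0;1 0.004 0.002 0.145 0", squeeze=30)

```text
clock: 2.87
tcp_pos: [0.6005, -0.1634, 0.0471]
orientation: [0.608, 3.081, -0.0]
contact_force: [0.3, -0.8, -0.0]
grip_width: 0.0756
gripper_force: 0.0
```

Emit:
play_rows(targets="1 0 0 0 0;1 0 0 0 0;1 0 0 0 0;1 0 0 0 0;1 0 0 0 0;1 0 0 0 0")

```text
clock: 3.37
tcp_pos: [0.5982, -0.1719, 0.0494]
orientation: [0.618, 3.078, -0.013]
contact_force: [-9.0, -12.9, 15.2]
grip_width: 0.0288
gripper_force: 29.7
```

Run:
```python
from h import *
for i in range(3):
    o=r.get_obs(); print(o['clock'],o['tcp_pos'],o['orientation'],o['contact_force'],o['joints'].round(3),o['qvel'].round(3)); 
    if i==1: r.grab_frame('wrist')
```

```text
3.3667 [ 0.59820403 -0.1719403   0.04939965] [ 0.61780455  3.07798654 -0.01269506] [ -8.95755054 -12.86289268  15.2403409 ] [-0.069  0.63   0.334  1.838 -0.285  0.718  1.596] [-0.001  0.    -0.002  0.001 -0.001  0.     0.   ]
3.3667 [ 0.59820403 -0.1719403   0.04939965] [ 0.61780455  3.07798654 -0.01269506] [ -8.95755054 -12.86289268  15.2403409 ] [-0.069  0.63   0.334  1.838 -0.285  0.718  1.596] [-0.001  0.    -0.002  0.001 -0.001  0.     0.   ]
3.4167 [ 0.59820137 -0.17188931  0.04938028] [ 0.61774881  3.07801991 -0.01263526] [ -9.66404757 -14.33785207  15.21188801] [-0.069  0.63   0.334  1.838 -0.285  0.718  1.596] [ 0.     0.001 -0.002 -0.     0.    -0.001  0.001]
```

Emit:
play_rows(targets="-0.3 0 0 0 0;-0.3 0 0 0 0;-0.3 -0.005 -0.008 0 0;-0.3 -0.005 -0.008 0 0;-0.3 -0.005 -0.008 0 0;-0.3 -0.005 -0.008 0 0;1 -0.005 -0.008 0 0;1 -0.005 -0.008 0 0")

```text
clock: 4.08
tcp_pos: [0.6016, -0.1721, 0.0461]
orientation: [-0.608, -3.082, -0.0]
contact_force: [-0.4, -3.1, 3.0]
grip_width: 0.0321
gripper_force: 3.4
```

Emit:
play_rows(targets="1 0 0 0 0;1 0 0 0 0;1 0 0 0 0;1 0 0 0 0")

```text
clock: 4.42
tcp_pos: [0.6011, -0.1734, 0.0465]
orientation: [-0.609, -3.082, 0.001]
contact_force: [-3.6, -3.3, 5.0]
grip_width: 0.0291
gripper_force: 30.0
```

Well centred on the knob. Now turn it 2.3 rad clockwise.

Emit:
play_rows(targets="1 0 0 0 0.12;1 0 0 0 0.24;1 0 0 0 0.36;1 0 0 0 0.48;1 0 0 0 0.6;1 0 0 0 0.72;1 0 0 0 0.84;1 0 0 0 0.96")

```text
clock: 5.08
tcp_pos: [0.6009, -0.1735, 0.0465]
orientation: [1.971, 2.446, -0.002]
contact_force: [-5.1, -3.8, 4.6]
grip_width: 0.0292
gripper_force: 30.1
```

Emit:
play_rows(targets="1 0 0 0 0.12;1 0 0 0 0.24;1 0 0 0 0.36;1 0 0 0 0.48;1 0 0 0 0.6;1 0 0 0 0.72;1 0 0 0 0.84;1 0 0 0 0.96")

```text
clock: 5.75
tcp_pos: [0.6007, -0.1735, 0.0465]
orientation: [2.877, 1.26, -0.002]
contact_force: [-5.1, -3.3, 4.7]
grip_width: 0.0288
gripper_force: 30.2
```

Emit:
play_rows(targets="1 0 0 0 0.12;1 0 0 0 0.24;1 0 0 0 0.36;1 0 0 0 0.38;1 0 0 0 0.38;1 0 0 0 0.38;1 0 0 0 0.38")

```text
clock: 6.33
tcp_pos: [0.6006, -0.1734, 0.0465]
orientation: [3.061, 0.702, -0.002]
contact_force: [-5.8, -2.7, 8.3]
grip_width: 0.029
gripper_force: 30.3
```

Run:
```python
from h import *
o=r.get_obs();print(o['joints'].round(2),o['tcp_pos'],R.from_rotvec(o['orientation']).as_matrix().round(3))
im=r.grab_frame('wrist'); np.save('w2.npy',im); s=r.grab_frame('scene'); d=r.grab_frame('side'); np.save('d2.npy',d);np.save('s2.npy',s)
def f(im,x,y,w,h,W,H): return cv2.resize(im[y:y+h,x:x+w],(W,H),interpolation=cv2.INTER_CUBIC)
save('w2',np.vstack([np.hstack([f(s,228,226,80,60,400,300),f(d,342,203,80,60,400,300)]),np.hstack([f(im,0,0,640,400,480,300),np.zeros((300,320,3),np.uint8)])]))
```

```text
[-0.43  0.83  0.9   1.85 -0.84  0.89 -0.23] [ 0.60063315 -0.1734436   0.0464835 ] [[ 0.9    0.436 -0.001]
 [ 0.436 -0.9   -0.001]
 [-0.001  0.001 -1.   ]]
```

View pics/w2.png

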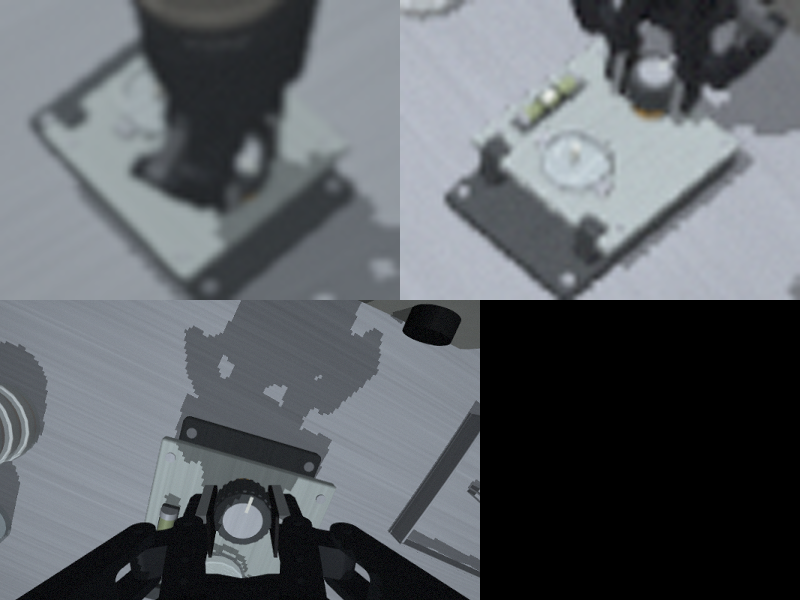

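In the side crop the bubble now looks midway along the vial, at about (550,97). I'll open, rise and check from above.

Emit:
play_rows(targets="-1 0 0 0 0;-1 0 0 0 0;-1 0 0 0 0;-1 0 0 0 0;-1 0 0 -0.03 0;-1 0 0 -0.07 0;-1 0 0 -0.11 0;-1 0 0 -0.15 0")

```text
clock: 7.15
tcp_pos: [0.6013, -0.1721, 0.1976]
orientation: [-3.061, -0.704, 0.001]
contact_force: [1.2, -0.3, -0.1]
grip_width: 0.0853
gripper_force: 0.0
```

Emit:
play_rows(targets="-1 -0.03 0 0 0.1;-1 -0.04 0 0 0.2;-1 -0.04 0 0 0.27;-1 -0.04 0 0 0.27;-1 -0.04 0 0 0.27;-1 -0.04 0 0 0.27")

```text
clock: 7.65
tcp_pos: [0.5661, -0.1894, 0.196]
orientation: [-3.128, -0.29, 0.0]
contact_force: [-1.4, -0.0, 0.4]
grip_width: 0.0855
gripper_force: 0.0
```

Run:
```python
from h import *
import pickle
o=r.get_obs(); c=cam('wrist'); im=r.grab_frame('wrist'); np.save('w3.npy',im); pickle.dump(c,open('w3.pkl','wb'))
print(o['tcp_pos'],o['joints'].round(2))
y=np.radians(8.9); ex=np.array([np.cos(y),np.sin(y),0]); ey=np.array([-ex[1],ex[0],0])
k=np.array([.6017,-.1739,0]); S=k-.045*ex
a,b=proj(c,[S-.028*ex+.04*ey+[0,0,.047],S+.028*ex+.04*ey+[0,0,.047]]); print(a,b)
L=np.linalg.norm(b-a); u=(b-a)/L; n=np.array([-u[1],u[0]]); k8=8
M=np.array([[u[0]/k8,n[0]/k8,a[0]-n[0]*12],[u[1]/k8,n[1]/k8,a[1]-n[1]*12]])
v=cv2.warpAffine(im,M,(int(L*k8),24*k8),flags=cv2.INTER_CUBIC|cv2.WARP_INVERSE_MAP)
W=np.zeros((600,720,3),np.uint8); W[:192,:min(720,v.shape[1])]=v[:,:720]; W[200:600,:640]=im; save('w3',W)
```

```text
[ 0.56607932 -0.18941888  0.19603092] [-0.57  0.67  1.17  1.83 -0.69  1.12 -0.53]
[263.60232014 223.55101396] [262.52855117 159.33983538]
```

View pics/w3.png

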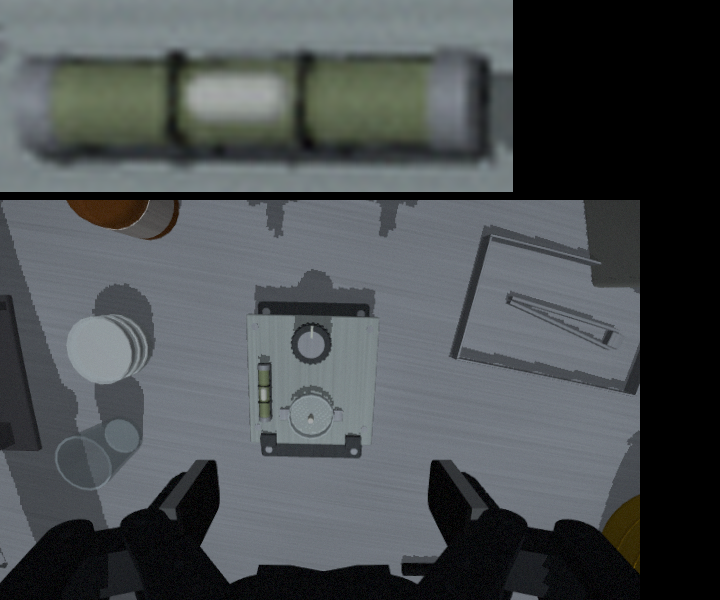

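The bubble centre is at 235 and the lines at 174 and 302, so the bubble is centred to 0.3 mm (tilt about -0.001): level. Next, over to the tweezers.

Emit:
play_rows(targets="-1 0 -0.02 0 0;-1 0.01 -0.055 0 0;-1 0.015 -0.09 0 0;-1 0.02 -0.125 0 0;-1 0.025 -0.16 0 0;-1 0.03 -0.195 0 0;-1 0.03 -0.23 0 0;-1 0.03 -0.265 0 0")

```text
clock: 8.37
tcp_pos: [0.5471, 0.0782, 0.1962]
orientation: [3.128, 0.289, 0.0]
contact_force: [0.5, 0.8, -0.5]
grip_width: 0.0851
gripper_force: 0.0
```

Emit:
play_rows(targets="-1 0.005 -0.03 0 0;-1 0.005 -0.055 0 0;-1 0.01 -0.07 0 0;-1 0.01 -0.075 0 0;-1 0.01 -0.075 0 0;-1 0.01 -0.075 0 0;-1 0.01 -0.075 0 0")

```text
clock: 8.95
tcp_pos: [0.5437, 0.1494, 0.1966]
orientation: [3.129, 0.28, 0.001]
contact_force: [-0.5, -0.1, 0.0]
grip_width: 0.0855
gripper_force: 0.0
```

Run:
```python
from h import *
import pickle
c=pickle.load(open('w3.pkl','rb')); im=np.load('w3.npy')
roi=im[205:225,300:322].astype(int); m=(roi.min(2)>roi.min(2).max()-35); ys,xs=np.nonzero(m); print('plug px',xs.mean()+300,ys.mean()+205,len(xs), onz(c,[[xs.mean()+300,ys.mean()+205]],.055))
print('knob w3',onz(c,[[311.5,144]],.07))
o=r.get_obs(); c=cam('wrist'); im=r.grab_frame('wrist'); np.save('w4.npy',im); pickle.dump((c,o),open('w4.pkl','wb')); save('w4',im)
print(o['tcp_pos'],o['joints'].round(2))
```

```text
plug px 310.3482587064677 215.07462686567163 201 [[ 0.54114873 -0.18390529  0.055     ]]
knob w3 [[ 0.60140159 -0.17461555  0.07      ]]
[0.54366719 0.14937481 0.19655897] [-1.25  0.7   1.3   1.91 -0.75  1.14 -1.05]
```

View pics/w4.png

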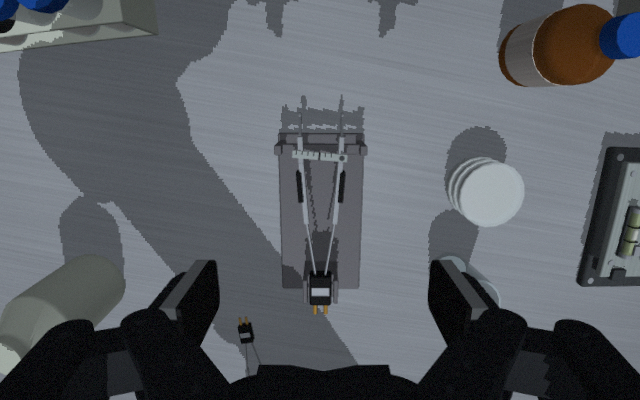

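The wrist view shows the tweezers on the rest: left pad at about (299,187), right pad at (341,189), rear block at (320,289) and scale at y≈155. The small look-alike is at (245,330), untouched.

```bash
cat > m.py <<'E'
from h import *
def pad(im,box):
    x0,x1,y0,y1=box; m=(im[y0:y1,x0:x1].max(2)<40).astype(np.uint8)
    n,l,s,ce=cv2.connectedComponentsWithStats(m); i=1+s[1:,4].argmax(); ys,xs=np.nonzero(l==i)
    rc=cv2.minAreaRect(np.c_[xs+x0,ys+y0].astype(np.float32)); return rc,s[i,4]
E
python3 - <<'E'
from m import *
import pickle
c,o=pickle.load(open('w4.pkl','rb')); im=np.load('w4.npy')
L=pad(im,(288,312,160,215)); Rr=pad(im,(330,352,160,215)); B=pad(im,(303,337,268,310))
print(L,Rr,B)
z=.051
l,rr=onz(c,[L[0][0],Rr[0][0]],z); b=onz(c,[B[0][0]],.052)[0]
g=(l+rr)/2; d=g-b; w=l-rr
print('L',l,'R',rr,'block',b,'grip',g,'len',np.hypot(*d[:2]),'sep',np.hypot(*w[:2]),'yaw',np.degrees(np.arctan2(d[1],d[0])),'yaw y',np.degrees(np.arctan2(w[1],w[0]))-90)
Rt=R.from_rotvec(o['orientation']).as_matrix(); print('tool yaw',np.degrees(np.arctan2(Rt[1,0],Rt[0,0])),Rt.T@(np.r_[g[:2],.026]-o['tcp_pos']))
E
```

```text
(((298.96063232421875, 186.04690551757812), (30.320363998413086, 3.984961986541748), 85.03025817871094), np.int32(120)) (((341.1500244140625, 186.04998779296875), (4.141611576080322, 30.295120239257812), 4.398705005645752), np.int32(121)) (((320.5, 287.0), (34.0, 23.0), 90.0), np.int32(513))
L [0.54061222 0.16842038 0.051     ] R [0.54682357 0.13404993 0.051     ] block [0.45201484 0.13446698 0.052     ] grip [0.54371789 0.15123516 0.051     ] len 0.09322350726171579 sep 0.03492719723405702 yaw 10.362230482615736 yaw y 10.243811050095829
tool yaw 10.241700258033706 [ 0.000324   -0.00189288  0.17055831]
```

Emit:
play_rows(targets="-1 0 -0.002 0.03 0;-1 0 -0.002 0.06 0;-1 0 -0.002 0.09 0;-1 0 -0.002 0.11 0;-1 0 -0.002 0.12 0;-1 0 -0.002 0.12 0;-1 0 -0.002 0.12 0", squeeze=20)

```text
clock: 9.58
tcp_pos: [0.5436, 0.1526, 0.077]
orientation: [3.128, 0.283, 0.001]
contact_force: [-0.1, -0.1, 0.2]
grip_width: 0.0855
gripper_force: 0.0
```

Run:
```python
from m import *
o=r.get_obs(); c=cam('wrist'); im=r.grab_frame('wrist'); np.save('w5.npy',im); save('w5',im)
Rt=R.from_rotvec(o['orientation']).as_matrix(); print(o['joints'].round(3),o['tcp_pos'],np.degrees(np.arctan2(Rt[1,0],Rt[0,0])))
g=np.array([.5437,.1512]);y=np.radians(10.3);e=np.array([-np.sin(y),np.cos(y)])
P=proj(c,[[*(g+e*.0175),.051],[*(g-e*.0175),.051]]); print(P)
w=[]
for p in P:
    q=pad(im,(int(p[0])-22,int(p[0])+22,int(p[1])-45,int(p[1])+45)); print(q); w.append(q[0][0])
l,rr=onz(c,w,.051); g=(l+rr)/2; print(l,rr,Rt.T@(np.r_[g[:2],.026]-o['tcp_pos']), np.degrees(np.arctan2(*(l-rr)[1::-1]))-90)
```

```text
[-1.137  0.816  1.102  1.994 -0.925  0.95  -0.936] [0.5436092  0.15259921 0.07695731] 10.330598835127114
[[290.06566151 242.98014045]
 [358.92119809 243.01103553]]
(((289.9655456542969, 241.08621215820312), (52.31865310668945, 7.557138919830322), 85.2363510131836), np.int32(364))
(((358.74151611328125, 241.57945251464844), (7.563851833343506, 51.562034606933594), 6.115503787994385), np.int32(361))
[0.5415872  0.16862662 0.051     ] [0.54758052 0.13423527 0.051     ] [0.00072492 0.00130393 0.05095819] 9.885563077938144
```

Emit:
play_rows(targets="-1 0.0005 0.001 0.02 0;-1 0.0005 0.001 0.04 0;-1 0.0005 0.001 0.05 0;-1 0.0005 0.001 0.051 0;-1 0.0005 0.001 0.051 0;0 0.0005 0.001 0.051 0;0 0.0005 0.001 0.051 0;0 0.0005 0.001 0.051 0")

```text
clock: 10.3
tcp_pos: [0.5443, 0.1528, 0.0262]
orientation: [-3.128, -0.285, -0.002]
contact_force: [0.3, 0.3, 0.2]
grip_width: 0.0517
gripper_force: 0.0
```

Emit:
play_rows(targets="0.2 0 0 0 0;0.2 0 0 0 0;0.27 0 0 0 0;0.27 0 0 0 0;0.27 0 0 0 0;0.27 0 0 0 0")

```text
clock: 10.8
tcp_pos: [0.5446, 0.1527, 0.0263]
orientation: [-3.128, -0.285, -0.003]
contact_force: [-1.3, -0.8, 7.0]
grip_width: 0.0315
gripper_force: 5.9
```

Emit:
play_rows(targets="0.3 0 0 -0.005 0;0.3 0 0 -0.01 0;0.3 0 0 -0.02 0;0.3 0 0 -0.03 0;0.3 0 0 -0.03 0;0.3 0 0 -0.03 0;0.3 0 0 -0.03 0")

```text
clock: 11.38
tcp_pos: [0.5436, 0.1529, 0.0553]
orientation: [-3.128, -0.286, -0.0]
contact_force: [0.4, -0.3, -0.1]
grip_width: 0.0302
gripper_force: 3.8
```

Run:
```python
from m import *
o=r.get_obs(); im=r.grab_frame('wrist'); np.save('w6.npy',im); d=r.grab_frame('side')
W=np.zeros((600,640,3),np.uint8); W[:400]=im; W[400:,:320]=cv2.resize(d[140:200,260:356],(320,200),interpolation=cv2.INTER_CUBIC); 
W[400:,320:]=cv2.resize(im[150:300,200:440],(320,200),interpolation=cv2.INTER_CUBIC)
save('w6',W)
print(o['tcp_pos'],o['contact_force'],o['moment'],o['joints'].round(2))
```

```text
[0.54364025 0.1529442  0.05530519] [ 0.39694091 -0.33934099 -0.08817341] [-0.0124084  -0.00934633  0.02458255] [-1.12  0.84  1.06  2.   -0.96  0.92 -0.91]
```

View pics/w6.png

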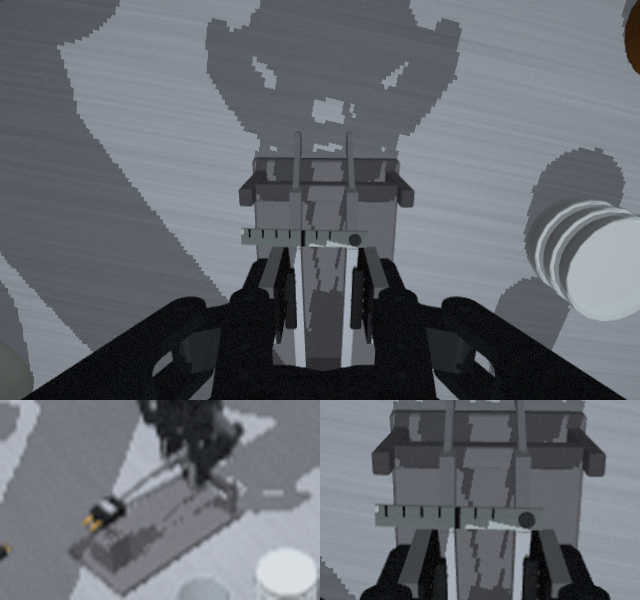

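The tweezers hang level in the gripper and the small tweezers are undisturbed. The scale strip is at y≈238 with its thick 12 mm line at x≈304, and the left leg's outer edge at x≈291 reads about 18 mm. Now lift and carry.

Emit:
play_rows(targets="0.3 0 0 -0.01 0;0.3 0 0 -0.025 0;0.3 0 0 -0.045 0;0.3 0 0 -0.065 0;0.3 0 0 -0.085 0;0.3 0 0 -0.105 0;0.3 0 0 -0.12 0;0.3 0 0 -0.125 0")

```text
clock: 12.15
tcp_pos: [0.5448, 0.1525, 0.1827]
orientation: [-3.128, -0.285, -0.005]
contact_force: [-0.3, 0.9, -0.5]
grip_width: 0.0303
gripper_force: 3.8
```

Emit:
play_rows(targets="0.3 -0.003 0.01 0 0;0.3 -0.01 0.03 0 0;0.3 -0.019 0.055 0 0;0.3 -0.028 0.08 0 0;0.3 -0.037 0.105 0 0;0.3 -0.046 0.13 0 0;0.3 -0.055 0.155 0 0;0.3 -0.064 0.18 0 0")

```text
clock: 12.82
tcp_pos: [0.5118, -0.0376, 0.1792]
orientation: [-3.129, -0.285, 0.003]
contact_force: [0.2, -0.0, -0.5]
grip_width: 0.03
gripper_force: 3.8
```

Emit:
play_rows(targets="0.3 -0.009 0.025 0 0;0.3 -0.018 0.05 0 0;0.3 -0.027 0.075 0 0;0.3 -0.036 0.1 0 0;0.3 -0.045 0.125 0 0;0.3 -0.053 0.143 0 0;0.3 -0.057 0.15 0 0;0.3 -0.057 0.15 0 0")

```text
clock: 13.48
tcp_pos: [0.4825, -0.1957, 0.1798]
orientation: [-3.129, -0.278, 0.002]
contact_force: [-0.7, -0.1, -0.1]
grip_width: 0.0297
gripper_force: 3.8
```

Emit:
play_rows(targets="0.3 0 0 0.02 0;0.3 0 0 0.04 0;0.3 0 0 0.05 0;0.3 0 0 0.055 0;0.3 0 0 0.055 0;0.3 0 0 0.055 0;0.3 0 0 0.055 0")

```text
clock: 14.07
tcp_pos: [0.4849, -0.1938, 0.126]
orientation: [3.128, 0.286, 0.002]
contact_force: [-0.1, -0.3, -0.3]
grip_width: 0.0296
gripper_force: 3.8
```

Run:
```python
from m import *
import pickle
o=r.get_obs(); c=cam('wrist'); im=r.grab_frame('wrist'); np.save('w7.npy',im); pickle.dump((c,o),open('w7.pkl','wb'))
Rt=R.from_rotvec(o['orientation']).as_matrix()
tips=o['tcp_pos']+Rt@np.array([.055,0,.003]); print('tips nominal',tips,proj(c,[tips]),'plug',proj(c,[[.537,-.184,.056],[.541,-.184,.056]]))
W=np.zeros((600,800,3),np.uint8); W[:300,:480]=cv2.resize(im,(480,300)); x,y=proj(c,[tips])[0].astype(int)
W[300:,:400]=cv2.resize(im[y-60:y+60,x-80:x+80],(400,300),interpolation=cv2.INTER_CUBIC)
W[300:,400:]=cv2.resize(im[200:320,240:400],(400,300),interpolation=cv2.INTER_CUBIC)
save('w7',W); print(o['tcp_pos'],o['joints'].round(2),o['grip_width'],o['gripper_force'],'crop org',x-80,y-60, np.degrees(np.arctan2(Rt[1,0],Rt[0,0])))
```

```text
tips nominal [ 0.53903921 -0.18380263  0.12304058] [[321.42924977 138.48045631]] plug [[321.61291324 129.53862153]
 [322.84938903 122.72224384]]
[ 0.48494637 -0.19376569  0.12599041] [-0.55  0.63  1.12  2.06 -0.74  0.92 -0.41] 0.02962643434959946 3.785405606031418 crop org 241 78 10.437855091037704
```

View pics/w7.png

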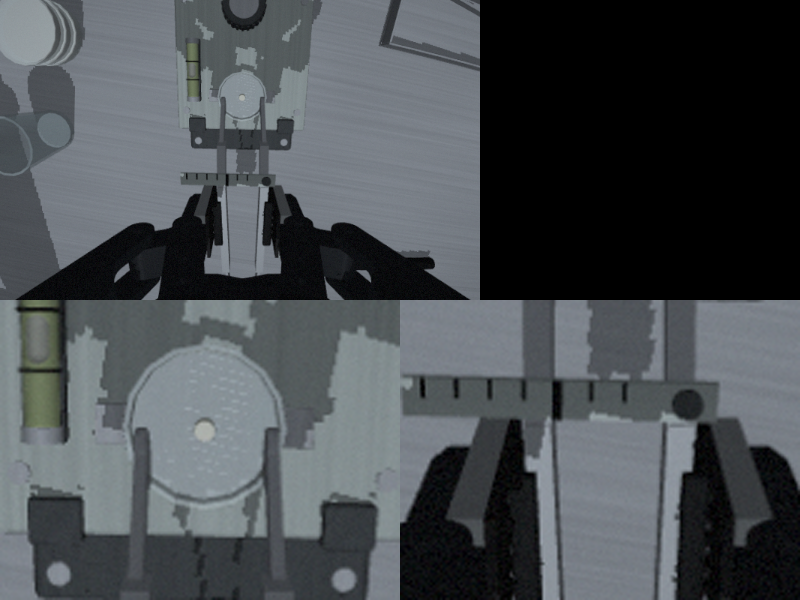

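The view shows the plug top at (322.6,130) and the two tip necks ending at about (297.4,130) and (349.8,130), so the plug is already nearly midway. The left leg's outer edge lies under the 18 mm line, one line outside the thick 12 mm line at (302.8,239). That was my tenth picture, so from here I work from numbers only.

```bash
cat > t.py <<'E'
from m import *
def plugpx(im,p):
    x,y=np.round(p).astype(int); g=im[y-9:y+10,x-9:x+10].astype(int); m=(g.min(2)>np.percentile(g.min(2),99)-25).astype(np.uint8)
    n,l,s,ce=cv2.connectedComponentsWithStats(m); i=1+s[1:,4].argmax(); return ce[i]+[x-9,y-9],s[i]
E
python3 - <<'E'
from t import *
import pickle
c,o=pickle.load(open('w7.pkl','rb')); im=np.load('w7.npy')
q,s=plugpx(im,(322.6,130)); print(q,s); p=onz(c,[q],.056)[0]; print('plug',p)
Rt=R.from_rotvec(o['orientation']).as_matrix(); T=lambda P: Rt.T@(P-o['tcp_pos'])
print('plug tool',T(p)); print('thick line tool',T(onz(c,[[302.8,238.8]],.149)[0]))
print('necks',[T(onz(c,[a],.135)[0]).round(4) for a in ((297.4,130),(349.8,130))])
for y in (120,126,130,134,140,146,150): print(y,im[y,285:362].mean(1).astype(int).tolist())
E
```

```text
[322.46153846 130.38461538] [ 5  6  8  8 52]
plug [ 0.53660757 -0.18457777  0.056     ]
plug tool [0.05240701 0.00028268 0.07003842]
thick line tool [ 0.02208283 -0.00661025 -0.02299332]
necks [array([ 0.0594, -0.0088, -0.009 ]), array([ 0.0594,  0.0105, -0.0089])]
120 [92, 90, 87, 87, 83, 91, 105, 141, 131, 81, 140, 143, 142, 143, 142, 143, 143, 146, 143, 141, 143, 144, 142, 142, 141, 145, 144, 143, 145, 143, 144, 145, 145, 139, 143, 140, 142, 140, 143, 142, 145, 143, 143, 142, 142, 144, 141, 143, 144, 147, 145, 141, 142, 144, 141, 144, 145, 146, 143, 144, 144, 144, 144, 143, 146, 127, 99, 134, 134, 101, 83, 81, 88, 87, 91, 90, 87]
126 [93, 93, 89, 84, 88, 102, 138, 122, 89, 142, 141, 146, 143, 144, 146, 142, 144, 144, 143, 144, 140, 145, 143, 143, 145, 144, 142, 144, 145, 144, 144, 142, 142, 141, 129, 98, 113, 125, 118, 108, 100, 133, 143, 144, 145, 142, 141, 140, 142, 146, 152, 143, 142, 143, 142, 143, 143, 144, 145, 145, 144, 144, 144, 143, 142, 144, 123, 98, 134, 124, 96, 86, 87, 86, 91, 90, 91]
130 [141, 141, 139, 136, 129, 117, 136, 124, 99, 124, 71, 70, 77, 74, 78, 107, 143, 
[... 1080 characters left out ...]
131, 92, 81, 82, 82, 79, 71, 69, 109, 143, 144, 143, 143, 142, 144, 146, 142, 146, 146, 142, 144, 142, 143, 143, 145, 143, 143, 145, 147, 143, 144, 156, 155, 145, 144, 143, 145, 147, 143, 147, 145, 143, 143, 142, 141, 143, 142, 140, 142, 142, 141, 126, 81, 56, 58, 79, 82, 82, 81, 90, 118, 140, 141, 140, 139, 140, 139, 141, 140]
150 [138, 135, 137, 141, 139, 137, 134, 139, 130, 94, 80, 83, 82, 81, 67, 64, 82, 102, 99, 121, 148, 157, 160, 158, 151, 146, 143, 143, 142, 143, 147, 144, 141, 144, 144, 142, 144, 142, 146, 145, 144, 142, 144, 144, 143, 144, 145, 147, 144, 144, 145, 146, 157, 159, 155, 138, 99, 74, 85, 117, 131, 81, 55, 73, 83, 81, 80, 87, 113, 138, 143, 141, 141, 141, 142, 141, 140]
```

Emit:
play_rows(targets="0.3 -0.001 0 0.01 0;0.3 -0.002 0 0.025 0;0.3 -0.002 0 0.04 0;0.3 -0.002 0 0.047 0;0.3 -0.002 0 0.05 0;0.3 -0.002 0 0.05 0;0.3 -0.002 0 0.05 0;0.3 -0.002 0 0.05 0")

```text
clock: 14.78
tcp_pos: [0.4829, -0.1944, 0.0759]
orientation: [3.128, 0.285, 0.002]
contact_force: [-0.6, -0.2, -0.8]
grip_width: 0.0299
gripper_force: 3.8
```

```bash
cat > u.py <<'E'
from t import *
def look(P=(.5366,-.1846,.056)):
    o=r.get_obs(); c=cam('wrist'); im=r.grab_frame('wrist')
    Rt=R.from_rotvec(o['orientation']).as_matrix(); T=lambda P: Rt.T@(P-o['tcp_pos'])
    q,s=plugpx(im,proj(c,[P])[0]); p=onz(c,[q],P[2])[0]
    print('tcp',o['tcp_pos'].round(4),'w',o['grip_width'],o['gripper_force'],'J',o['joints'].round(2),'F',o['contact_force'].round(1))
    print('plug px',q,s,'world',p.round(4),'tool',T(p).round(4))
    return o,c,im,T
E
python3 - <<'E'
from u import *
o,c,im,T=look(); np.save('w8.npy',im)
g=im.mean(2)
Y=int(proj(c,[o['tcp_pos']+R.from_rotvec(o['orientation']).as_matrix()@np.array([.055,0,-.012])])[0][1])
print(Y)
for y in range(Y-24,Y+20,4): print(y,g[y,283:365].astype(int).tolist())
E
```

```text
tcp [ 0.4829 -0.1944  0.0759] w 0.029860632925989974 3.7872860580682755 J [-0.48  0.69  1.02  2.1  -0.83  0.83 -0.34] F [-0.6 -0.2 -0.8]
plug px [322.2107438  135.55371901] [  0   0  19  19 242] world [ 0.5365 -0.1848  0.056 ] tool [0.0545 0.0003 0.0199]
143
119 [152, 145, 83, 92, 150, 152, 152, 150, 147, 151, 152, 148, 149, 149, 151, 149, 150, 151, 149, 149, 150, 151, 150, 150, 151, 148, 150, 150, 151, 148, 151, 149, 151, 150, 149, 151, 149, 151, 149, 149, 150, 150, 152, 154, 149, 151, 151, 150, 147, 151, 150, 151, 151, 151, 151, 151, 151, 149, 152, 150, 146, 150, 151, 149, 151, 151, 149, 151, 151, 151, 150, 150, 151, 142, 122, 95, 130, 149, 138, 109, 92, 94]
123 [144, 102, 91, 143, 151, 151, 150, 150, 150, 153, 150, 149, 149, 150, 151, 151, 150, 152, 148, 150, 153, 151, 146, 152, 148, 151, 150, 151, 150, 150, 150, 150, 148, 151, 148, 148, 148, 149, 148, 150, 150, 153, 150, 152, 151, 152, 152, 152, 150, 148, 152, 150, 151, 152, 151, 149, 152, 150, 151, 149, 151, 149, 152, 150, 151, 152, 151, 150, 152, 150, 147, 149, 151, 152, 138, 106, 105, 141, 147, 120, 90, 97]
127 [130, 88, 123, 
[... 2841 characters left out ...]
 80, 119, 149, 151, 153, 152, 153, 153, 152, 152, 152, 151, 155, 156, 158, 150, 151, 150, 151, 152, 152, 151, 151, 150, 153, 152, 155, 164, 164, 164, 162, 157, 156, 158, 149, 148, 153, 152, 153, 151, 149, 150, 153, 152, 152, 151, 152, 141, 84, 73, 86, 84, 87, 86, 110, 152, 149, 131, 98, 90, 90, 93, 94, 94, 96, 94]
159 [92, 93, 94, 92, 94, 94, 105, 147, 152, 142, 103, 87, 86, 87, 88, 84, 83, 134, 151, 155, 153, 151, 155, 152, 149, 153, 153, 148, 147, 151, 152, 150, 153, 151, 150, 150, 149, 151, 151, 152, 152, 154, 151, 152, 153, 152, 154, 150, 151, 152, 152, 152, 154, 151, 151, 148, 152, 156, 166, 164, 156, 149, 139, 121, 74, 72, 85, 86, 83, 86, 88, 95, 93, 91, 88, 92, 92, 93, 94, 91, 94, 94]
```

Run:
```python
from u import *
im=np.load('w8.npy'); g=im.mean(2); o=r.get_obs(); c=cam('wrist'); Rt=R.from_rotvec(o['orientation']).as_matrix(); T=lambda P: Rt.T@(P-o['tcp_pos'])
print(T(onz(c,[[321.8,134.5]],.056)[0]))
print('L',g[122:136,296:300].mean(1).astype(int),'R',g[122:136,348:352].mean(1).astype(int),'plug',g[122:150,318:325].mean(1).astype(int))
for x,z in ((.06,.003),(.06,-.007),(.057,-.019),(.06,-.019),(.055,-.007)): print(x,z,proj(c,[o['tcp_pos']+Rt@np.array([x,-.009,z]),o['tcp_pos']+Rt@np.array([x,.009,z])]).round(1).tolist())
# scale strip: thick line and leg edge
for y in range(226,250,3): print(y,g[y,262:345].astype(int).tolist())
```

```text
[5.49244013e-02 6.95681656e-05 1.99602809e-02]
L [150 151 150 150 151 149 130  76  77  82  82  81  82  83] R [150 151 149 150 150 150 145  73  77  83  86  86  84  87] plug [151 149 150 150 150 148 120  94 110 119 120 120 120 118 118 117 117 119
 132 150 151 153 158 153 150 152 154 155]
0.06 0.003 [[299.0, 125.9], [343.9, 125.9]]
0.06 -0.007 [[297.2, 128.0], [345.4, 128.0]]
0.057 -0.019 [[295.0, 139.7], [347.4, 139.7]]
0.06 -0.019 [[294.8, 130.8], [347.5, 130.8]]
0.055 -0.007 [[297.5, 141.4], [345.2, 141.4]]
226 [136, 135, 137, 136, 139, 137, 138, 138, 136, 139, 136, 136, 137, 135, 139, 137, 138, 138, 139, 142, 139, 142, 142, 138, 141, 140, 134, 101, 88, 88, 87, 89, 88, 88, 89, 87, 88, 90, 74, 88, 137, 137, 138, 138, 136, 137, 137, 135, 139, 136, 138, 139, 138, 137, 139, 128, 88, 88, 105, 139, 139, 140, 140, 138, 136, 140, 139, 138, 137, 134, 136, 138, 136, 124, 89, 86, 104, 136, 136, 137, 135, 136, 130]
229 [132, 132, 136, 136, 137, 135, 137, 138, 136, 139, 137, 136, 138, 137, 136, 137, 137, 136, 140, 139, 135, 135, 137, 138, 138, 135, 131, 102, 86, 89, 88, 88, 86, 88, 88, 90, 87, 84
[... 1600 characters left out ...]
, 88, 91, 92, 89, 88, 87, 90, 92, 89, 89, 89, 91, 89, 89, 92, 89, 91, 92, 91, 90, 92, 91, 89, 91, 91, 87, 91, 91, 92, 90, 79, 17, 4, 3, 46, 90, 90, 89, 89, 89, 91, 88, 89, 90, 90, 89, 88, 89, 97, 131, 158, 157, 157, 159, 156, 150, 120, 120, 120, 112, 88, 91, 89, 92, 87, 92, 88, 89, 90, 88, 90, 94, 90, 94, 90]
247 [123, 122, 125, 121, 125, 120, 119, 120, 116, 105, 74, 73, 71, 74, 73, 74, 76, 79, 79, 79, 82, 77, 70, 73, 72, 72, 81, 98, 93, 91, 90, 91, 89, 95, 112, 115, 112, 111, 92, 25, 41, 39, 83, 157, 156, 156, 154, 153, 156, 148, 117, 121, 120, 120, 113, 97, 114, 156, 153, 153, 155, 154, 158, 160, 159, 160, 159, 160, 159, 160, 159, 162, 159, 160, 158, 160, 158, 150, 123, 123, 124, 123, 115]
```

Emit:
play_rows(targets="0.3 0.001 -0.0007 0 0;0.3 0.001 -0.0007 0.003 0;0.3 0.001 -0.0007 0.009 0;0.3 0.001 -0.0007 0.015 0;0.3 0.001 -0.0007 0.02 0;0.3 0.001 -0.0007 0.022 0;0.3 0.001 -0.0007 0.022 0;0.3 0.001 -0.0007 0.022 0")

```text
clock: 15.5
tcp_pos: [0.4831, -0.1934, 0.0531]
orientation: [-3.129, -0.285, 0.001]
contact_force: [0.8, 0.1, 0.4]
grip_width: 0.03
gripper_force: 3.8
```

```bash
cat > v.py <<'E'
from u import *
o=r.get_obs(); c=cam('wrist'); im=r.grab_frame('wrist'); g=im.mean(2)
print('tcp',o['tcp_pos'].round(4),'w',o['grip_width'],o['gripper_force'],'F',o['contact_force'].round(1))
Rt=R.from_rotvec(o['orientation']).as_matrix(); T=lambda P: Rt.T@(P-o['tcp_pos'])
for x,y,z in ((.055,-.009,.003),(.055,.009,.003)): print(proj(c,[o['tcp_pos']+Rt@np.array([x,y,z])])[0].round(1))
print('plug pred',proj(c,[[.5366,-.1845,.056]])[0].round(1))
for y in range(124,164,3): print(y,g[y,288:360].astype(int).tolist())
print('scale'); 
for y in (226,229,235,238): print(y,g[y,275:312].astype(int).tolist())
E
python3 v.py
```

```text
tcp [ 0.4831 -0.1934  0.0531] w 0.029967779083145605 3.787268176674843 F [0.8 0.1 0.4]
[299.2 138.5]
[343.8 138.5]
plug pred [323.8 142.2]
124 [156, 155, 152, 156, 154, 156, 156, 155, 154, 153, 153, 153, 155, 157, 156, 156, 158, 156, 155, 153, 154, 156, 156, 157, 156, 160, 156, 153, 156, 154, 154, 157, 155, 157, 153, 152, 154, 156, 158, 158, 156, 157, 154, 155, 154, 153, 150, 153, 156, 156, 154, 155, 155, 157, 156, 156, 157, 156, 155, 155, 156, 154, 154, 154, 153, 155, 155, 155, 153, 157, 152, 156]
127 [156, 156, 158, 155, 153, 153, 159, 155, 155, 152, 152, 153, 153, 156, 157, 156, 154, 156, 156, 156, 155, 154, 154, 157, 154, 157, 156, 153, 153, 153, 154, 154, 154, 154, 154, 155, 155, 156, 156, 157, 159, 154, 158, 158, 155, 153, 157, 151, 153, 155, 157, 155, 156, 157, 154, 156, 153, 153, 155, 155, 155, 156, 154, 155, 155, 155, 155, 155, 155, 155, 158, 154]
130 [154, 151, 157, 154, 156, 156, 144, 80, 81, 80, 80, 84, 118, 156, 156, 155, 154, 157, 156, 155, 155, 157, 156, 153, 155, 155, 156, 158, 154, 155, 153, 156, 156, 154, 153, 154, 157, 155, 156, 155, 157, 156, 157, 155, 154, 158, 1
[... 3910 characters left out ...]
56, 155, 156, 157, 155, 144, 98, 65, 88, 89, 88, 90, 100, 132, 153, 126, 84, 80, 83]
scale
226 [63, 60, 63, 66, 66, 67, 62, 63, 61, 58, 65, 66, 64, 70, 86, 92, 92, 93, 90, 90, 88, 93, 91, 94, 90, 77, 63, 63, 64, 66, 62, 51, 35, 39, 41, 42, 43]
229 [60, 60, 55, 57, 55, 58, 56, 62, 57, 54, 54, 54, 60, 63, 85, 92, 89, 92, 92, 91, 90, 90, 91, 91, 90, 82, 64, 62, 56, 61, 52, 36, 37, 35, 35, 28, 30]
235 [20, 41, 93, 94, 93, 93, 93, 91, 92, 92, 89, 93, 86, 66, 24, 64, 93, 90, 96, 91, 90, 91, 92, 92, 91, 84, 11, 14, 1, 34, 73, 89, 93, 91, 94, 90, 93]
238 [27, 37, 91, 92, 91, 93, 93, 90, 93, 92, 91, 91, 86, 64, 25, 57, 88, 91, 92, 91, 91, 94, 91, 93, 90, 83, 9, 12, 11, 45, 89, 92, 89, 92, 92, 90, 89]
```

Measured in the image, the plug sits 0.3 mm from midway laterally and within 0.5 mm along the tweezers. Now squeeze gently to the mark.

Emit:
play_rows(targets="0.32 0 0 -0.0005 0;0.34 0 0 -0.001 0;0.36 0 0 -0.001 0;0.37 0 0 -0.001 0;0.38 0 0 -0.001 0;0.385 0 0 -0.001 0;0.385 0 0 -0.001 0;0.385 0 0 -0.001 0")

```text
clock: 16.22
tcp_pos: [0.4833, -0.1932, 0.0543]
orientation: [-3.129, -0.285, 0.0]
contact_force: [-0.1, -0.3, 0.4]
grip_width: 0.0265
gripper_force: 6.1
```

```bash
python3 v.py | grep -v -E '^(12[47]|130|133|148|15[147]|16[03]) '
```

```text
tcp [ 0.4833 -0.1932  0.0543] w 0.02653061927874926 6.116693839430809 F [-0.1 -0.3  0.4]
[299.2 138.5]
[343.7 138.6]
plug pred [324.2 142.3]
136 [157, 155, 155, 153, 154, 154, 155, 153, 153, 151, 155, 156, 157, 145, 83, 90, 89, 91, 84, 81, 138, 155, 154, 155, 154, 156, 157, 154, 157, 155, 148, 118, 80, 90, 98, 109, 112, 110, 105, 99, 98, 122, 153, 157, 155, 156, 154, 153, 155, 152, 154, 132, 65, 91, 94, 90, 91, 113, 153, 156, 155, 154, 155, 154, 154, 156, 154, 151, 153, 157, 155, 155]
139 [156, 157, 155, 153, 155, 155, 154, 154, 156, 153, 154, 153, 155, 146, 87, 91, 94, 95, 85, 78, 136, 155, 153, 153, 154, 155, 158, 156, 156, 149, 128, 114, 125, 122, 127, 124, 124, 126, 126, 125, 126, 123, 133, 156, 154, 153, 154, 155, 156, 155, 151, 116, 74, 93, 95, 93, 91, 115, 153, 153, 155, 155, 154, 156, 155, 156, 155, 156, 155, 156, 153, 155]
142 [154, 155, 153, 154, 156, 155, 155, 154, 155, 155, 154, 154, 153, 129, 87, 88, 89, 85, 82, 83, 136, 153, 153, 156, 155, 157, 155, 156, 152, 148, 124, 123, 121, 121, 122, 120, 123, 121, 121, 123, 123, 124, 130, 157, 153, 154, 156, 156, 155, 153, 149, 11
[... 366 characters left out ...]
6, 89, 87, 106, 145, 151, 157, 154, 157, 151, 155, 158, 156, 156, 155, 154, 155, 155]
scale
226 [63, 63, 62, 64, 65, 63, 65, 65, 61, 61, 59, 66, 65, 60, 62, 63, 60, 62, 65, 63, 79, 91, 87, 92, 90, 91, 90, 89, 89, 90, 90, 85, 59, 39, 36, 41, 40]
229 [75, 67, 66, 66, 65, 63, 63, 66, 65, 67, 65, 62, 68, 65, 62, 57, 57, 61, 60, 65, 74, 92, 92, 91, 92, 90, 91, 89, 90, 88, 89, 84, 54, 34, 37, 35, 37]
235 [91, 92, 92, 92, 92, 91, 87, 46, 31, 75, 90, 89, 95, 94, 89, 91, 91, 94, 86, 70, 10, 0, 12, 42, 93, 94, 91, 93, 89, 93, 90, 91, 91, 84, 46, 36, 77]
238 [89, 92, 91, 92, 91, 90, 87, 54, 23, 61, 93, 91, 91, 91, 91, 88, 91, 92, 94, 84, 16, 6, 7, 47, 91, 93, 91, 89, 93, 91, 91, 91, 92, 83, 47, 36, 75]
```

The scale and the tips both read about 12.6 mm, so a touch more squeeze is needed, with a 0.3 mm centring shift.

Emit:
play_rows(targets="0.39 0 0.0003 0 0;0.394 0 0.0003 0 0;0.394 0 0.0003 0 0;0.394 0 0.0003 0 0;0.394 0 0.0003 0 0;0.394 0 0.0003 0 0;0.394 0 0.0003 0 0;0.394 0 0.0003 0 0")

```text
clock: 16.93
tcp_pos: [0.4834, -0.1935, 0.0543]
orientation: [-3.129, -0.285, -0.0]
contact_force: [-0.7, 0.5, 0.3]
grip_width: 0.026
gripper_force: 6.3
```

```bash
python3 v.py | grep -v -E '^(12[47]|130|133|148|15[147]|16[03]) '
```

```text
tcp [ 0.4834 -0.1935  0.0543] w 0.025950723606671357 6.334875226020813 F [-0.7  0.5  0.3]
[299.2 138.5]
[343.7 138.5]
plug pred [323.4 142.3]
136 [156, 156, 155, 154, 154, 151, 154, 154, 157, 153, 155, 155, 153, 155, 145, 90, 89, 89, 91, 83, 92, 152, 154, 153, 155, 156, 155, 155, 152, 150, 120, 82, 88, 95, 105, 112, 116, 106, 97, 99, 109, 153, 157, 158, 153, 155, 153, 153, 154, 155, 138, 62, 87, 90, 92, 91, 104, 136, 153, 153, 155, 157, 154, 157, 156, 154, 154, 153, 157, 155, 155, 153]
139 [156, 155, 153, 155, 156, 154, 154, 153, 154, 155, 154, 154, 153, 152, 130, 88, 91, 94, 93, 85, 94, 154, 153, 153, 156, 154, 158, 156, 154, 139, 108, 122, 125, 125, 123, 122, 122, 124, 126, 123, 120, 124, 156, 158, 156, 153, 155, 155, 155, 156, 136, 64, 92, 95, 92, 92, 106, 143, 153, 153, 153, 154, 155, 153, 154, 156, 156, 154, 154, 154, 154, 154]
142 [154, 156, 156, 153, 152, 156, 155, 153, 155, 156, 155, 156, 154, 149, 129, 89, 86, 86, 91, 85, 92, 156, 156, 156, 157, 153, 158, 155, 151, 143, 123, 124, 124, 121, 120, 121, 121, 121, 122, 124, 123, 123, 143, 156, 156, 156, 155, 154, 153, 154, 135, 6
[... 369 characters left out ...]
89, 101, 131, 154, 155, 157, 157, 155, 156, 158, 155, 155, 156, 157, 155, 153, 155]
scale
226 [65, 65, 64, 62, 64, 64, 64, 65, 58, 59, 68, 64, 63, 59, 66, 60, 65, 65, 64, 64, 67, 83, 89, 88, 94, 90, 89, 90, 87, 90, 87, 94, 83, 46, 43, 39, 43]
229 [71, 62, 62, 66, 64, 67, 61, 62, 68, 65, 64, 62, 59, 65, 62, 53, 58, 58, 61, 63, 64, 80, 91, 89, 89, 89, 91, 88, 92, 93, 93, 90, 78, 55, 36, 36, 33]
235 [89, 93, 91, 90, 91, 85, 63, 21, 57, 93, 92, 95, 88, 92, 91, 87, 91, 90, 84, 31, 14, 1, 36, 75, 90, 91, 91, 91, 92, 91, 92, 91, 88, 62, 32, 63, 90]
238 [89, 91, 92, 95, 92, 89, 83, 14, 47, 90, 92, 90, 91, 91, 93, 92, 91, 88, 84, 27, 17, 16, 36, 78, 90, 89, 89, 89, 93, 94, 90, 92, 91, 58, 24, 64, 93]
```

The scale reads 12.0 mm, with the leg edge at 20.6 px and the thick line at 20.57 px. The tip gap also measures 12.0 mm, and the plug is within 0.1 mm of midway with no contact force. Handing in.

```bash
python3 -c "
from bench import r
print(r.hand_in())"
```

```text
the job is handed in; nothing more can be done
None
```

The job is handed in: the stage is level (bubble centred between the lines), and the gripper alone holds the larger tweezers at the 12 mm mark with the plug midway between the discs and, by the camera and force readings, untouched.

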